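# Mute the speakers, then open the microphone

## Task

Get the desk ready to record without a feedback howl: first push the blue lever over from the green dot to the red dot, so that the loudspeakers are muted, and only then push the yellow lever on the other box over from the red dot to the green dot, so that the microphone is live. Each lever must snap right over and stay there. Only push the levers with the fingers: do not lift, tip or shove the switch boxes along, and leave the mug, the figurine and the mouse alone.

Things in the scene. Friction and masses are not known exactly. Their poses are not given: they have to be found in the camera images.
- spk_box: loudspeaker switch box, with the BLUE lever: grey metal box, 110 (its x) x 70 (y) x 45 mm high, about 0.9 kg, loose on rubber feet. Origin: centre of its underside, z up. On its top a green dot lies 41 mm from the centre towards +x, a red dot 41 mm towards -x; the lever rises between them. At the start its lever leans to the green dot.
- spk_lever (a joint): blue lever's angle about a level hinge along the box's y, at the centre of its top (45 mm up). 0: leans 0.45 rad from upright to the green dot (speakers on, as at the start); 0.9: 0.45 rad to the red dot (speakers muted). Over-centre spring: it rests only at these stops and snaps to the nearer one; about 2 N level at the knob starts it from a stop, less towards the middle
- spk_tip (a point): centre of the blue lever's ball end (20 mm diameter), 58 mm from the hinge: 97 mm above the table and 25 mm to the red or green side of the box's centre at a stop, 103 mm high when upright. Below it the lever is 15 mm thick down to 30 mm from the hinge, then a 9 mm steel rod. Use its position only
- mic_box: microphone switch box, with the YELLOW lever: grey metal box, 110 (its x) x 70 (y) x 45 mm high, about 0.9 kg, loose on rubber feet. Origin: centre of its underside, z up. On its top a green dot lies 41 mm from the centre towards +x, a red dot 41 mm towards -x; the lever rises between them. At the start its lever leans to the red dot.
- mic_lever (a joint): yellow lever's angle about a level hinge along the box's y, at the centre of its top (45 mm up). 0: leans 0.45 rad from upright to the red dot (microphone off, as at the start); 0.9: 0.45 rad to the green dot (microphone live). Over-centre spring: it rests only at these stops and snaps to the nearer one; about 2 N level at the knob starts it from a stop, less towards the middle
- mic_tip (a point): centre of the yellow lever's ball end (20 mm diameter), 58 mm from the hinge: 97 mm above the table and 25 mm to the red or green side of the box's centre at a stop, 103 mm high when upright. Below it the lever is 15 mm thick down to 30 mm from the hinge, then a 9 mm steel rod. Use its position only
- mug: bystander: white ceramic mug, 76 mm across, 85 mm high, handle towards its +y; origin at the centre of its underside
- figurine: bystander: small blue toy figure with a white hat, 40 mm across, 84 mm high; origin at the centre of its underside
- mouse: bystander: black cordless computer mouse, 105 x 60 x 35 mm high; origin at the centre of its underside

How it is judged:
By the outcome, as a careful person would: the job done as asked, in the order asked, and still so for the second after the job is handed in, with the robot touching nothing.
It also fails if it takes over 48 s, if anything falls off the work surface, if the arm or the gripper's body presses on something with over 40 N, if the wrist force passes 120 N, or if a joint passes its speed limit or range.

## Robot

A 6-joint arm with a two-finger parallel gripper is mounted at the origin on the work surface. World frame = base frame: x ahead of the robot, y to its left, z up, the work surface at z = 0. Lengths are in m, angles in rad, forces in N, time in s.
With the tool pointing down it reaches from about 0.4 to 0.925 m from the base axis. Payload 12.5 kg.
Tool frame: the origin (TCP) lies at the very end of the fingers, on their centre line; the grasp point (between the pads) lies 19 mm behind it; z points along the fingers, y is the direction in which the jaws open and shut (so a half turn about z gives the same grasp; the last joint's range is limited). The gripper opens to 95 mm and grips with 3 to 60 N. Pads are 20 mm wide; open, the fingers measure 119 mm over their backs; the gripper's body (75 mm by 180 mm) begins 59 mm behind the grasp point.
Start: joints at [-1.42, 0.491, 1.559, -0, 1.092, -0.106], TCP at [0.159, -0.605, 0.19] pointing down, gripper open.
Joint ranges: [-3.1, 3.1], [-0.84, 2.19], [0.05, 2.79], [-1.13, 4.28], [0.06, 2.93], [-2.69, 2.69]. Speed limits (rad/s): [2.22, 2.22, 2.79, 3.14, 3.14, 3.14].

## Interface

Orientations are given as a rotation vector (axis times angle).
In Python, from rig import r gives the robot as it stands. The module is installed in compiled form; this text tells all that it offers.
- The arm moves only by the shell command python3 -m inch 'ROWS' [OPENING] [FORCE]. ROWS is a JSON object of lists of equal length, an entry for each row: "translation": the shift along the tool's x, y, z in mm, a list of three; "dr": the turn, a rotation vector about the tool's x, y, z in degrees, a list of three. A call has 1 to 12 rows; each row shifts and turns the commanded pose from where the row before left it, along the tool's axes as they then stand; what a row does not reach is not made up. A row lasts 1/10 s, in which the tool goes at most 50 mm and 8.59 degrees, less where a joint would pass 70% of its speed; a pose out of reach is approached as far as the arm can. A call is refused whole if a number of a shift passes 50 or a number of a turn 8.59, either way. A call with a gripper value outside its range is refused whole. OPENING is the closure, from -1 (fully open) to 1 (shut), set as the call begins (- or left out, the last holds). The fingers move at their own pace and stop on an object; FORCE is the grip in N (left out, the last holds). Time passes only in rows, so rows that do not move let the fingers close. It gives the time, the measured TCP pose, the force and the opening at its end, in the units of the state.
- r.read_state(): the state, without advancing time (a new reading comes with each control period).
- r.snapshot(name): name is "scene" or "top" or "wrist"; returns a dict with "color" (420x560x3 uint8, blue, green, red), "depth" (420x560 float32, m along the optical axis (not along the pixel's ray), 0 where there is no reading), "fx", "fy", "cx", "cy" (pixels), "k1" (the pictures are not rectified: a ray, as slopes to the right and down, at radius r is drawn at 1 + k1 r^2 times it, then the intrinsics apply), "position" and "orientation" of the camera in the world; the wrist camera has in their place "tool_from_camera" (4x4, takes a point from camera to tool coordinates, whose origin is the TCP and whose axes are the flange's). Camera axes: x right, y up, looking along -z (the intrinsics and any distortion apply to the point x, -y, -z); pixel columns grow to the right and rows downward; lengths in m; the calibration is good to about 2 mm. A picture is of the moment at which its call begins: read the wrist's pose just before it.
- r.finish_job(): hands the job in, once; it reports no verdict.
The state is a dict: "time_s": time; "joint_pos": joint angles; "qvel": joint speeds; "joint_efforts": joint torques, N m; "tool_pos": TCP position; "ee_rot": TCP orientation; "wrist_force": force on the tool from outside, world axes, zero at the start; "torque": the same for the moment, N m; "gripper_width": finger opening in m.
Only numpy, scipy, OpenCV 4.12 (cv2) and the standard library are available. Lean on these libraries where they do the work, as an engineer would, in place of code of your own. Each camera call takes 0.05 s, during which the arm holds its last target. There are 200 camera calls.

## Working session

There is one attempt and no reset: what is moved stays moved. The work goes in short steps, Python scripts to look and compute and a shell command to move; the robot and the scene stay as the last step left them, time stands still between calls to the robot, and variables do not carry over. Pictures are saved under pics/ and viewed, about 8 in all and at most 12, crops included, and the job is handed in when it is done.

```bash
mkdir -p pics; cat > h.py <<'E'
import numpy as np, cv2
from scipy.spatial.transform import Rotation as R
def cam(s):
    o=np.array(s["orientation"],float)
    return (R.from_rotvec(o).as_matrix() if o.shape==(3,) else R.from_quat(o).as_matrix() if o.shape==(4,) else o), np.array(s["position"])
def world(s,u,v,d=None,z=None):
    a=np.array([(u-s["cx"])/s["fx"],(v-s["cy"])/s["fy"]]);b=a.copy()
    for _ in range(20): b=a/(1+s["k1"]*(b@b))
    M,p=cam(s); ray=M@np.array([b[0],-b[1],-1.])
    if z is not None: return p+ray*(z-p[2])/ray[2]
    if d is None: d=float(s["depth"][int(round(v)),int(round(u))])
    return p+ray*d
E
python3 - <<'E'
from rig import r; from h import *
import pickle
print(r.read_state())
for n in("scene","top"):
    s=r.snapshot(n); pickle.dump(s,open(n+".pkl","wb")); print(n,s["position"],s["orientation"],s["fx"],s["k1"])
    cv2.imwrite(f"pics/{n}.png",s["color"])
E
```

```text
{'time_s': 0.0, 'joint_pos': array([-1.41959131e+00,  4.91571356e-01,  1.55948228e+00, -1.15952527e-05,
        1.09171605e+00, -1.05595028e-01]), 'qvel': array([ 0.00033664,  0.00152468, -0.00024472,  0.00096984, -0.0005171 ,
       -0.00095792]), 'joint_efforts': array([-3.04962614e-04, -6.12647223e+01, -2.58182359e+01,  6.92291977e-02,
        4.82038292e-02, -1.17481432e-04]), 'tool_pos': array([ 0.15871931, -0.60420712,  0.18944314]), 'ee_rot': array([-3.11456329e+00, -4.02130774e-01,  5.82923478e-05]), 'wrist_force': array([-0.65504337, -0.16498298, -0.92834465]), 'torque': array([ 0.05152868, -0.02210313,  0.01225396]), 'gripper_width': 0.09554268577291841}
scene [1.06399491 0.55063391 0.64169389] [0.42121613 1.08937445 2.23945461] 433.54489171327975 -0.06282210167651055
top [0.52814682 0.00260017 0.95267747] [ 0.04650541 -0.04701524 -1.59403105] 426.77614765315445 0.0071782621559020165
```

View pics/top.png

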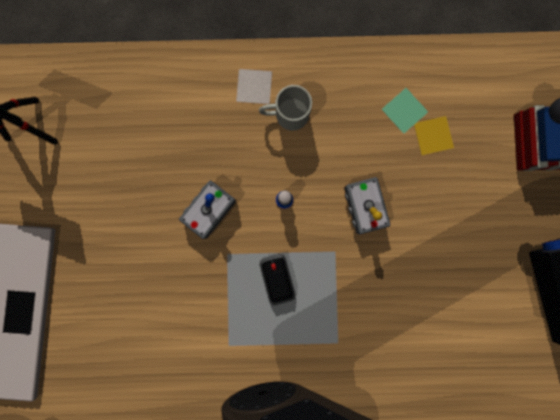

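View pics/scene.png

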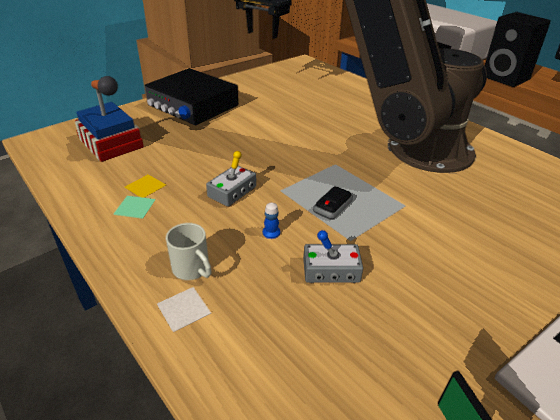

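The top view shows the blue-lever box near (208,210): green dot about (219,194), red about (195,225). The yellow-lever box is near (367,207): green dot about (364,186), red about (374,225). I'll enlarge both.

```bash
python3 - <<'E'
import pickle; from h import *
s=pickle.load(open("top.pkl","rb"))["color"]
c=[cv2.resize(s[170:250,x:x+80],None,fx=5,fy=5,interpolation=cv2.INTER_CUBIC) for x in(170,330)]
cv2.imwrite("pics/crop.png",np.hstack(c))
E
```

```text
(no output)
```

View pics/crop.png

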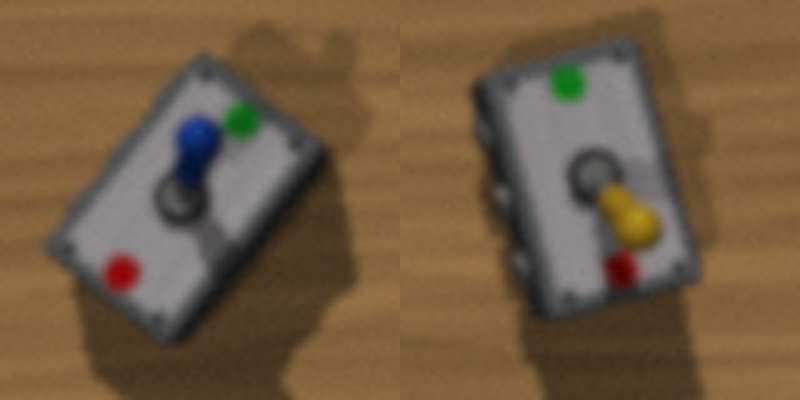

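In the enlarged crop (5x), the speaker box shows green (242,119), red (122,273) and the knob (199,134). The mic box shows green (568,83), red (621,269) and the knob (637,226).

```bash
python3 - <<'E'
import pickle; from h import *
from rig import r
s=pickle.load(open("top.pkl","rb"))
f=lambda x0,u,v,z:world(s,x0+u/5-.4,170+v/5-.4,z=z)
for n,x0,g,rd,t,c,sg in(("spk",170,(242,119),(122,273),(199,134),(182,200),1),("mic",330,(168,83),(221,269),(237,226),(196,177),-1)):
    G=f(x0,*g,.046);Rr=f(x0,*rd,.046);T=f(x0,*t,.097);H=f(x0,*c,.047)
    d=(G-Rr)[:2]; L=np.linalg.norm(d); d/=L; C=(G+Rr)[:2]/2
    print(n,"centre",C,"hinge",H[:2],"len",L,"yaw",np.degrees(np.arctan2(d[1],d[0])),"tip",T,"pred",C+sg*.025*d, "depthtip",world(s,x0+t[0]/5,170+t[1]/5))
q=r.read_state(); print(R.from_rotvec(q["ee_rot"]).as_matrix().round(3))
for n,u,v in(("mug",294,105),("fig",285,198),("mouse",278,280)): print(n,world(s,u,v))
E
```

```text
spk centre [0.58411287 0.15705674] hinge [0.58227748 0.15696896] len 0.08274400258661777 yaw -38.86675488461002 tip [0.6057183  0.14124987 0.097     ] pred [0.60357806 0.14136896] depthtip [0.60387601 0.13863217 0.10832793]
mic centre [ 0.58445744 -0.18876746] hinge [ 0.58384959 -0.18920676] len 0.08222670686271126 yaw 13.840966244208818 tip [ 0.56069628 -0.19433411  0.097     ] pred [ 0.56018335 -0.19474816] depthtip [ 0.55948962 -0.19270466  0.10739061]
[[ 0.967  0.254 -0.   ]
 [ 0.254 -0.967  0.001]
 [ 0.    -0.001 -1.   ]]
mug [ 0.81602316 -0.03753717  0.00619246]
fig [ 0.59993369 -0.01089683  0.08426175]
mouse [0.42877794 0.00758068 0.03283412]
```

```bash
python3 -m inch '{"translation":[[0,0,0],[0,0,0],[0,0,0],[0,0,0],[0,0,0],[0,0,0],[0,0,0],[0,0,0]],"dr":[[0,0,8],[0,0,8],[0,0,8],[0,0,8],[0,0,8],[0,0,8],[0,0,5.5],[0,0,0]]}' 1 20
cat >> h.py <<'E'
def delta(target):
    from rig import r
    q=r.read_state(); M=R.from_rotvec(q["ee_rot"]).as_matrix(); print("t",q["time_s"],"pos",q["tool_pos"].round(4),"yaw",np.degrees(np.arctan2(M[1,0],M[0,0])).round(2),"z",M[:,2].round(3),"w",q["gripper_width"],"F",q["wrist_force"].round(1))
    print("tool mm",(M.T@(np.array(target)-q["tool_pos"])*1000).round(1))
E
python3 -c "
from h import *;delta([.631,.119,.19])"
```

```text
time_s: 0.9
tool_pos: [0.1587, -0.6044, 0.1897]
ee_rot: [-2.962, 1.045, 0.0]
wrist_force: [-0.6, 0.2, -0.3]
gripper_width: 0.0364
t 0.9 pos [ 0.1587 -0.6044  0.1897] yaw -38.86 z [-0.     0.001 -1.   ] w 0.03639802051459399 F [-0.6  0.2 -0.3]
tool mm [-8.620e+01 -8.596e+02  1.000e-01]
```

```bash
python3 -m inch '{"translation":[[-5,-45,0],[-5,-45,0],[-5,-45,0],[-5,-45,0],[-5,-45,0],[-5,-45,0],[-5,-45,0],[-5,-45,0],[-5,-45,0],[-5,-45,0],[-5,-45,0],[0,0,0]],"dr":[[0,0,0],[0,0,0],[0,0,0],[0,0,0],[0,0,0],[0,0,0],[0,0,0],[0,0,0],[0,0,0],[0,0,0],[0,0,0],[0,0,0]]}'
python3 -c "
from h import *;delta([.631,.119,.19])"
```

```text
time_s: 2.1
tool_pos: [0.4277, -0.1805, 0.1901]
ee_rot: [-2.967, 1.031, -0.0]
wrist_force: [-1.1, -0.2, -0.2]
gripper_width: 0.0004
t 2.1 pos [ 0.4277 -0.1805  0.1901] yaw -38.32 z [ 0.  0. -1.] w 0.00041705329002256957 F [-1.1 -0.2 -0.2]
tool mm [-2.62e+01 -3.61e+02  3.00e-01]
```

```bash
python3 -m inch '{"translation":[[-3,-45,0],[-3,-45,0],[-3,-45,0],[-3,-45,0],[-3,-45,0],[-3,-45,0],[-3,-45,0],[-3,-45,0],[0,0,0],[0,0,0]],"dr":[[0,0,0],[0,0,0],[0,0,0],[0,0,0],[0,0,0],[0,0,0],[0,0,0],[0,0,0],[0,0,0.5],[0,0,0]]}'
python3 -c "
from h import *;delta([.631,.119,.085])"
```

```text
time_s: 3.1
tool_pos: [0.6326, 0.1115, 0.1892]
ee_rot: [2.96, -1.051, -0.002]
wrist_force: [0.0, -0.3, 0.4]
gripper_width: 0.0006
t 3.1 pos [0.6326 0.1115 0.1892] yaw -39.11 z [-0.001 -0.    -1.   ] w 0.0005596692633890862 F [ 0.  -0.3  0.4]
tool mm [ -5.9  -4.9 104.2]
```

```bash
python3 -m inch '{"translation":[[0,-5,20],[0,0,30],[0,0,30],[0,0,24],[0,0,0]],"dr":[[0,0,0],[0,0,0],[0,0,0],[0,0,0],[0,0,0]]}'
python3 -c "
from h import *;delta([.58411,.15706,.085])
from rig import r
s=r.snapshot('scene'); cv2.imwrite('pics/s2.png',cv2.resize(s['color'][190:310,240:400],None,fx=5,fy=5))"
```

```text
time_s: 3.6
tool_pos: [0.6339, 0.1135, 0.0833]
ee_rot: [2.956, -1.056, -0.008]
wrist_force: [-0.7, 0.6, 0.8]
gripper_width: 0.0002
t 3.6 pos [0.6339 0.1135 0.0833] yaw -39.3 z [-0.006 -0.001 -1.   ] w 0.00019373443977752032 F [-0.7  0.6  0.8]
tool mm [-66.1  -2.2  -1.5]
```

View pics/s2.png

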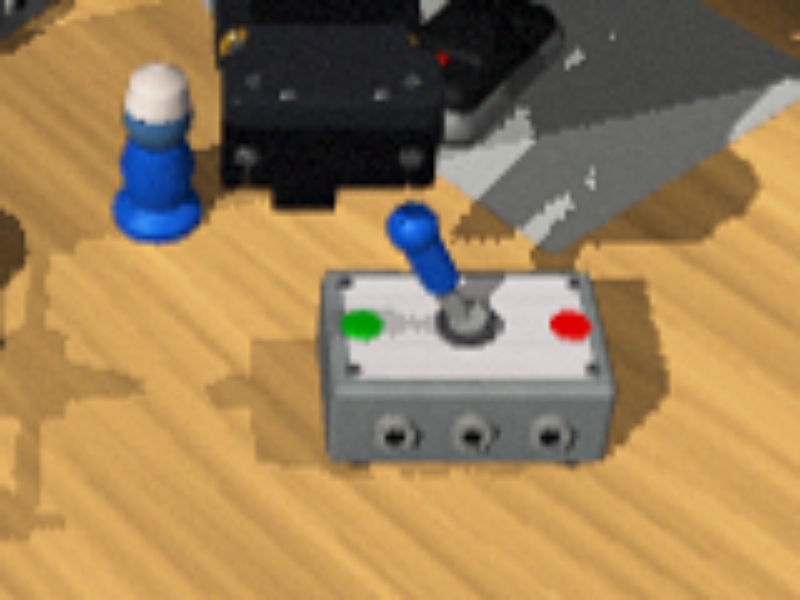

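The finger tip (305,195) is beside the blue knob (412,230) on the green side, with the expected gap of about 20 mm. I'll push towards the red dot.

```bash
python3 -m inch '{"translation":[[-10,-2,-1],[-10,0,0],[-8,0,0],[-6,0,0],[-6,0,0],[-6,0,0],[-5,0,0],[-3,0,0],[0,0,0]],"dr":[[0,0,0],[0,0,0],[0,0,0],[0,0,0],[0,0,0],[0,0,0],[0,0,0],[0,0,0],[0,0,0]]}'
python3 -c "
from h import *;delta([.58411,.15706,.085])
from rig import r
s=r.snapshot('scene'); cv2.imwrite('pics/s3.png',cv2.resize(s['color'][190:310,240:400],None,fx=5,fy=5))"
```

```text
time_s: 4.55
tool_pos: [0.5952, 0.1513, 0.087]
ee_rot: [2.959, -1.056, -0.0]
wrist_force: [0.3, 0.3, 0.3]
gripper_width: 0.0006
t 4.55 pos [0.5952 0.1513 0.087 ] yaw -39.27 z [-0. -0. -1.] w 0.0006204243780548888 F [0.3 0.3 0.3]
tool mm [-12.3   2.5   2. ]
```

View pics/s3.png

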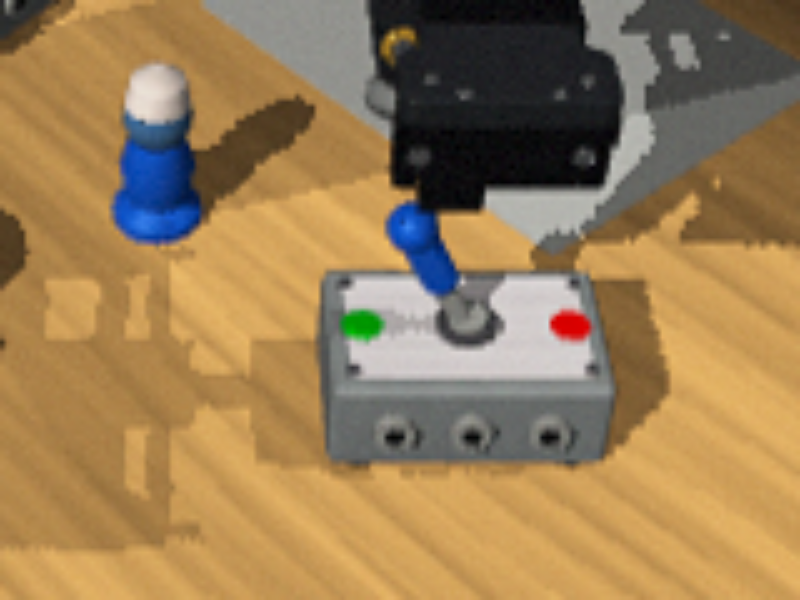

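The lever hasn't moved: the knob is still at (412,228), and the finger passed behind it as seen from the camera. I'll check the geometry by projecting the points into the image.

```bash
cat >> h.py <<'E'
def proj(s,P):
    M,p=cam(s); c=M.T@(np.array(P)-p); a=np.array([c[0],-c[1]])/-c[2]; a=a*(1+s["k1"]*(a@a))
    return np.array([s["fx"]*a[0]+s["cx"],s["fy"]*a[1]+s["cy"]]), -c[2]
E
python3 -c "
from h import *;from rig import r
s=r.snapshot('scene'); t=r.snapshot('top')
q=r.read_state(); T=q['tool_pos']; print('T',T)
f=lambda P:((proj(s,P)[0]-[240,190])*5+2).round(1)
print('TCP',f(T),'knob',f([.6036,.1414,.097]),'hinge',f([.584,.157,.047]))
print('green',f([.584+.041*.7786,.157-.041*.6275,.046]),'red',f([.584-.041*.7786,.157+.041*.6275,.046]))
for u,v in((412,228),(450,195),(500,160),(362,325),(570,325)): print(u,v,world(s,240+u/5,190+v/5))
cv2.imwrite('pics/t3.png',cv2.resize(t['color'][150:270,140:300],None,fx=5,fy=5))
"
```

```text
T [0.59559576 0.15092528 0.08697024]
TCP [440.1 254.7] knob [409.6 230.7] hinge [463.1 325.7]
green [358.6 327.7] red [566.6 327.3]
412 228 [0.60762682 0.1471273  0.10363371]
450 195 [0.60035787 0.15736784 0.12287867]
500 160 [0.64695995 0.21565858 0.20238429]
362 325 [0.61441354 0.13270095 0.04652783]
570 325 [0.55131997 0.18471852 0.04719706]
```

View pics/t3.png

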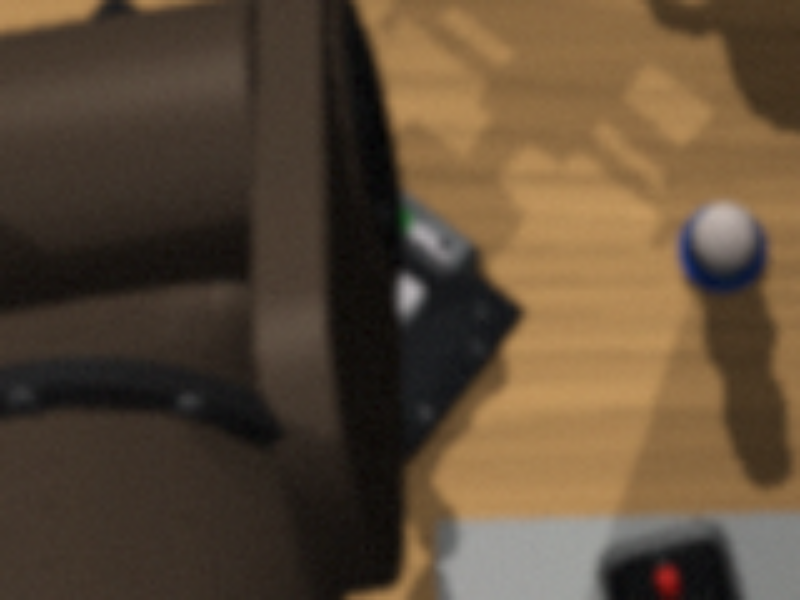

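The projected TCP (440,255) doesn't match what is visible. The finger's lower edge is at about (450,208), and depth puts it near z≈0.12. So the fingertips seem to be about 30 mm higher than the reported TCP, and they passed over the knob. I'll measure that.

```bash
python3 -c "
from h import *;from rig import r
s=r.snapshot('scene');T=r.read_state()['tool_pos']
d=np.array([.7786,-.6275]);n=np.array([.6275,.7786])
P=np.array([[*world(s,u,v),u,v,*s['color'][v,u]] for v in range(200,240) for u in range(312,365)])
m=(P[:,2]>.1)&(P[:,2]<.3)&(P[:,5:].max(1)<60)
P=P[m]; a=(P[:,:2]-T[:2])@d; b=(P[:,:2]-T[:2])@n
for v in range(222,234):
  k=P[:,4]==v
  if k.any(): print(v,'u',P[k,3].min(),P[k,3].max(),'a',a[k].min().round(4),a[k].max().round(4),'b',np.median(b[k]).round(4),'z',np.median(P[k,2]).round(4))
w=r.snapshot('wrist'); cv2.imwrite('pics/w3.png',w['color']); print(np.array(w['tool_from_camera']).round(3))
"
```

```text
222 u 318.0 360.0 a -0.0327 0.034 b 0.082 z 0.2018
223 u 318.0 360.0 a -0.0332 0.0342 b 0.0824 z 0.2001
224 u 318.0 360.0 a -0.0336 0.0339 b 0.0821 z 0.1977
225 u 318.0 360.0 a -0.0335 0.0337 b 0.0821 z 0.1957
226 u 318.0 359.0 a -0.0323 0.0336 b 0.0822 z 0.1937
227 u 323.0 336.0 a 0.0047 0.0253 b 0.0818 z 0.1912
228 u 324.0 336.0 a -0.0109 0.0106 b 0.0081 z 0.1253
229 u 323.0 335.0 a -0.0096 0.0107 b 0.0071 z 0.1221
230 u 323.0 335.0 a -0.0103 0.0113 b 0.0047 z 0.1176
231 u 324.0 335.0 a -0.0104 0.0098 b 0.0048 z 0.1152
232 u 326.0 326.0 a 0.0057 0.0057 b 0.0045 z 0.1124
[[-0.001  0.965  0.262  0.074]
 [ 1.     0.001  0.001 -0.001]
 [ 0.     0.262 -0.965 -0.197]
 [ 0.     0.     0.     1.   ]]
```

View pics/w3.png

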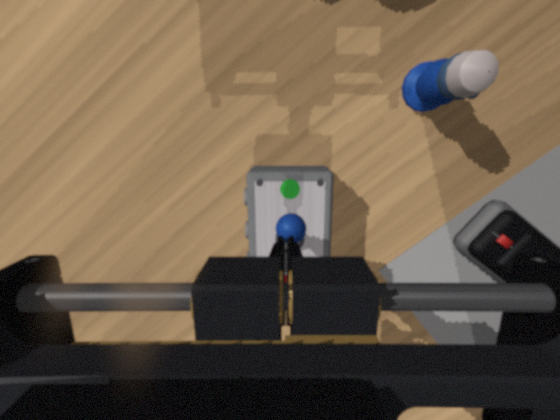

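The wrist picture has the blue knob at (290,228), lined up with the closed fingers at (286,320). Both the fingertips (z≈0.115) and the body underside (z≈0.192) are about 28 mm higher than the reported pose implies. Across the table the alignment is good. I'll back off, go down 28 mm more and re-measure.

```bash
python3 -m inch '{"translation":[[20,2,-5],[20,0,0],[14,0,0],[0,0,0],[0,0,15],[0,0,15],[0,0,5],[0,0,0],[0,0,0]],"dr":[[0,0,0],[0,0,0],[0,0,0],[0,0,0],[0,0,0],[0,0,0],[0,0,0],[0,0,0],[0,0,0]]}'
cat > m.py <<'E'
from h import *;from rig import r
delta([.58411,.15706,.058])
s=r.snapshot('scene');T=r.read_state()['tool_pos']
d=np.array([.7786,-.6275]);n=np.array([.6275,.7786])
P=np.array([[*world(s,u,v),u,v,*s['color'][v,u]] for v in range(200,260) for u in range(280,380)])
P=P[(P[:,5:].max(1)<60)]; a=(P[:,:2]-T[:2])@d; b=(P[:,:2]-T[:2])@n
k=(abs(a)<.02)&(abs(b)<.025)&(P[:,2]>.06); 
print('tip z min',np.sort(P[k,2])[:6].round(4),'a',a[k].min(),a[k].max(),'b',np.median(b[k]))
cv2.imwrite('pics/s4.png',cv2.resize(s['color'][190:310,240:400],None,fx=5,fy=5))
E
python3 m.py
```

```text
time_s: 5.7
tool_pos: [0.6358, 0.1156, 0.0569]
ee_rot: [2.959, -1.055, -0.0]
wrist_force: [0.0, 0.7, 0.6]
gripper_width: 0.0002
t 5.7 pos [0.6358 0.1156 0.0569] yaw -39.27 z [-0. -0. -1.] w 0.0002238598933805237 F [0.  0.7 0.6]
tool mm [-66.3   0.6  -1.1]
tip z min [0.0841 0.0847 0.0847 0.0848 0.0851 0.0859] a -0.010512780502984506 0.010329671691375749 b 0.005165269909337307
```

View pics/s4.png

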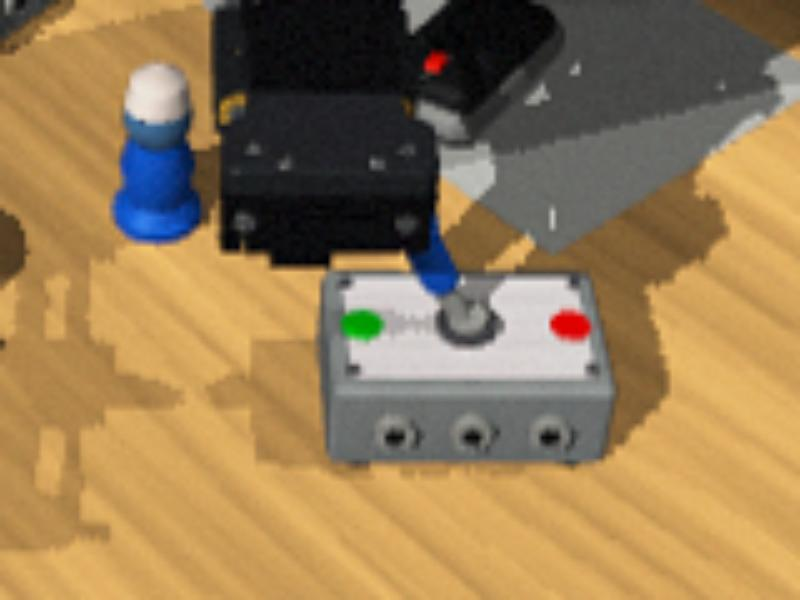

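The fingertip (300,262) is now at z≈0.085, beside the knob. I'll push and check the knob by colour and depth.

```bash
python3 -m inch '{"translation":[[-10,0,0],[-10,0,0],[-7,0,0],[-5,0,0],[-5,0,0],[-5,0,0],[-5,0,0],[-4,0,0],[-2,0,0],[0,0,0],[0,0,0]],"dr":[[0,0,0],[0,0,0],[0,0,0],[0,0,0],[0,0,0],[0,0,0],[0,0,0],[0,0,0],[0,0,0],[0,0,0],[0,0,0]]}'
python3 m.py
```

```text
time_s: 6.85
tool_pos: [0.595, 0.1488, 0.057]
ee_rot: [2.959, -1.056, 0.0]
wrist_force: [0.5, 0.7, -0.4]
gripper_width: 0.0004
t 6.85 pos [0.595  0.1488 0.057 ] yaw -39.29 z [ 0. -0. -1.] w 0.0004017639202059484 F [ 0.5  0.7 -0.4]
tool mm [-13.6   0.5  -1. ]
tip z min [0.0845 0.0849 0.0849 0.0857 0.0858 0.0859] a -0.011061139637049518 0.01029147200979738 b 0.005272310416403038
```

View pics/s4.png

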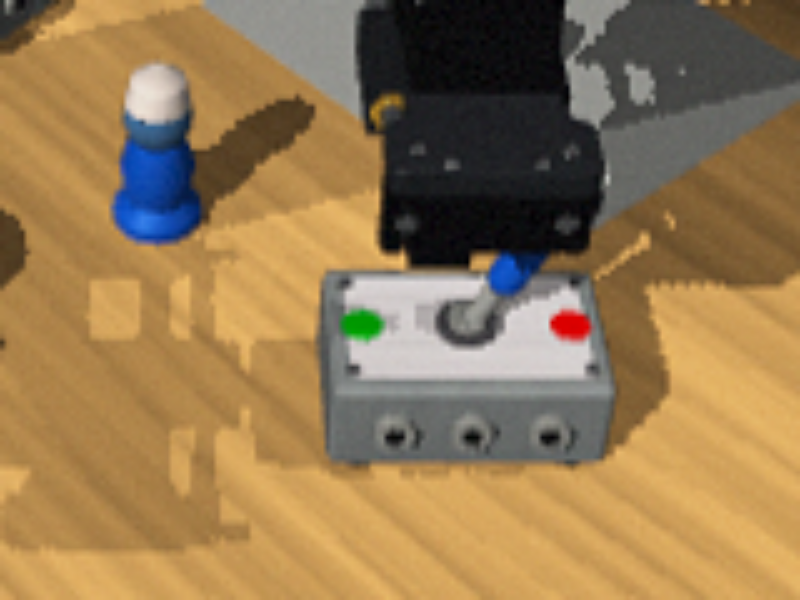

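The blue lever has snapped over to the red side: the shaft at (510,270) leans right, and the box's dots haven't moved. I'll retreat, lift and turn back for the mic box.

```bash
python3 -m inch '{"translation":[[15,0,0],[10,0,-10],[0,0,-35],[0,0,-35],[0,0,-20],[0,0,0],[0,0,0],[0,0,0],[0,0,0],[0,0,0],[0,0,0],[0,0,0]],"dr":[[0,0,0],[0,0,0],[0,0,0],[0,0,0],[0,0,-8],[0,0,-8],[0,0,-8],[0,0,-8],[0,0,-8],[0,0,-8],[0,0,-5],[0,0,0]]}'
python3 -c "
from h import *;delta([.5204,-.2045,.16])"
```

```text
time_s: 8.1
tool_pos: [0.6151, 0.1323, 0.1577]
ee_rot: [3.119, 0.376, 0.001]
wrist_force: [-0.5, -0.4, -0.9]
gripper_width: 0.0006
t 8.1 pos [0.6151 0.1323 0.1577] yaw 13.74 z [ 0.001 -0.    -1.   ] w 0.0005696300578075281 F [-0.5 -0.4 -0.9]
tool mm [-171.9  304.6   -2.3]
```

```bash
python3 -m inch '{"translation":[[-20,36,0],[-20,36,0],[-20,36,0],[-20,36,0],[-20,36,0],[-20,36,0],[-20,36,0],[-20,36,0],[-12,16,0],[0,0,0],[0,0,0]],"dr":[[0,0,0],[0,0,0],[0,0,0],[0,0,0],[0,0,0],[0,0,0],[0,0,0],[0,0,0],[0,0,0],[0,0,0],[0,0,0]]}'
python3 -c "
from h import *;delta([.5204,-.2045,.057])"
```

```text
time_s: 9.2
tool_pos: [0.5194, -0.2034, 0.1573]
ee_rot: [3.12, 0.37, 0.0]
wrist_force: [0.1, 0.3, -0.4]
gripper_width: 0.0008
t 9.2 pos [ 0.5194 -0.2034  0.1573] yaw 13.54 z [ 0. -0. -1.] w 0.0007550233676485055 F [ 0.1  0.3 -0.4]
tool mm [  0.7   1.3 100.3]
```

Go down, then measure the fingertip height here and check the mic and speaker boxes in one picture.

```bash
python3 -m inch '{"translation":[[0,1,25],[0,0,30],[0,0,30],[0,0,15],[0,0,0],[0,0,0]],"dr":[[0,0,0],[0,0,0],[0,0,0],[0,0,0],[0,0,0],[0,0,0]]}'
cat > m2.py <<'E'
from h import *;from rig import r
delta([.58446,-.18877,.057])
s=r.snapshot('scene');T=r.read_state()['tool_pos'];w=r.snapshot('wrist')
P=np.array([[*world(s,u,v),u,v,*s['color'][v,u]] for v in range(140,210) for u in range(200,290)])
P=P[(P[:,5:].max(1)<60)]; d=np.array([.971,.239]);n=np.array([-.239,.971]);a=(P[:,:2]-T[:2])@d; b=(P[:,:2]-T[:2])@n
k=(abs(a)<.02)&(abs(b)<.025)&(P[:,2]>.06); print(k.sum())
if k.any(): print('tip z min',np.sort(P[k,2])[:6].round(4),'a',a[k].min(),a[k].max(),'b',np.median(b[k]))
c=cv2.resize(s['color'][130:290,190:380],(760,640))[:,:]
c=cv2.resize(c,(475,400)); w=cv2.resize(w['color'],(325,244)); o=np.zeros((400,800,3),np.uint8); o[:,:475]=c; o[:244,475:]=w
cv2.imwrite('pics/m2.png',o)
E
python3 m2.py
```

```text
time_s: 9.8
tool_pos: [0.5201, -0.2034, 0.0575]
ee_rot: [3.119, 0.376, 0.0]
wrist_force: [-0.1, -0.8, -0.8]
gripper_width: 0.0003
t 9.8 pos [ 0.5201 -0.2034  0.0575] yaw 13.74 z [ 0. -0. -1.] w 0.0002911041398364361 F [-0.1 -0.8 -0.8]
tool mm [66.   1.1  0.5]
139
tip z min [0.0838 0.0842 0.0854 0.0856 0.0859 0.0861] a -0.01080328229292057 0.015377626508914919 b 0.006754667366268112
```

View pics/m2.png

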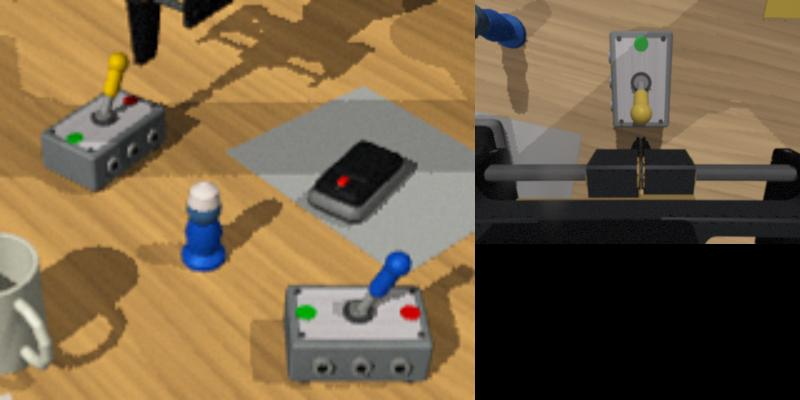

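The blue lever leans fully to red (knob at 398,263). The finger (145,55) is behind the yellow knob (117,62) on the red side, and in the wrist view it lines up with the lever (column 641). The tip is at z≈0.085, so I'll push towards green.

```bash
python3 -m inch '{"translation":[[10,1,0],[10,0,0],[7,0,0],[5,0,0],[5,0,0],[5,0,0],[5,0,0],[4,0,0],[2,0,0],[0,0,0],[0,0,0]],"dr":[[0,0,0],[0,0,0],[0,0,0],[0,0,0],[0,0,0],[0,0,0],[0,0,0],[0,0,0],[0,0,0],[0,0,0],[0,0,0]]}'
python3 -m inch '{"translation":[[-15,0,0],[-12,0,0],[0,0,-15],[0,0,-30],[0,0,-30],[0,0,-25],[0,0,0]],"dr":[[0,0,0],[0,0,0],[0,0,0],[0,0,0],[0,0,0],[0,0,0],[0,0,0]]}'
python3 m2.py
```

```text
time_s: 11.0
tool_pos: [0.5711, -0.1925, 0.057]
ee_rot: [-3.119, -0.375, 0.0]
wrist_force: [1.0, 0.0, -0.2]
gripper_width: 0.0003
time_s: 11.7
tool_pos: [0.5458, -0.1996, 0.1604]
ee_rot: [3.116, 0.374, 0.007]
wrist_force: [-0.3, -0.3, -1.0]
gripper_width: 0.0006
t 11.7 pos [ 0.5458 -0.1996  0.1604] yaw 13.7 z [ 0.005 -0.003 -1.   ] w 0.0005800899186745008 F [-0.3 -0.3 -1. ]
tool mm [ 39.7  -1.8 103.5]
0
```

View pics/m2.png

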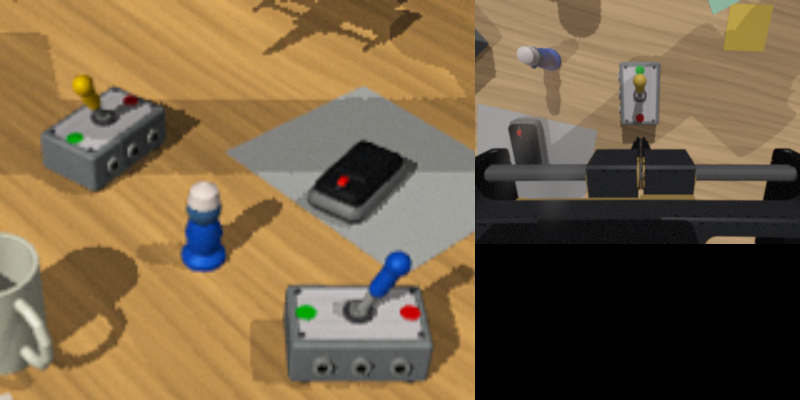

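The yellow knob (83,85) now leans to green and the blue knob (398,263) is still at red. The boxes and bystanders look unmoved and the gripper is clear, so I'll hand in.

```bash
python3 -c "
from rig import r; print(r.finish_job())"
```

```text
the job is handed in; nothing more can be done
None
```

I pushed the blue lever from green to red first, then the yellow lever from red to green, using the closed fingertips, and handed the job in at about 12 s.

**Last checks:** the final scene and wrist pictures show both levers snapped over and staying there with the arm clear. Both boxes, the mug, the figurine and the mouse look unmoved by eye. The forces I read at the end of each move were all around 1 N.

**What disagreed:** the camera depth put the fingertips about 28 mm higher than the reported tool height. Because of that, my first pass at the blue lever went over the knob, with no visible movement and no force reading. I corrected the height from the camera, and the fingertips then measured z≈0.085 m at both boxes before each push.

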